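# Check the gate receiver's test wells and push its cap home

## Robot

A 7-joint arm with a two-finger parallel gripper is mounted at the origin on the work surface. World frame = base frame: x ahead of the robot, y to its left, z up, the work surface at z = 0. Lengths are in mm, angles in rad, forces in N, time in s.
With the tool pointing down it reaches from about 425 to 875 mm from the base axis. Payload 8.4 kg.
Tool frame: the origin (TCP) lies midway between the tips of the shut fingers; the grasp point (between the pads) lies 19 mm behind it (env.tcp_to_grasp is the distance from the TCP to the grasp point, in mm); z points along the fingers, y is the line along which they close (so a half turn about z gives the same grasp; the last joint's range is limited). The gripper opens to 85 mm and grips with 20 to 120 N. Pads are 22 mm wide; open, the fingers measure 114 mm over their backs; the gripper's body (76 mm by 85 mm) begins 54 mm behind the grasp point. The pads swing forward as they close: fully open they stand 13 mm farther back than shut.
Start: joints at [-1.42, 0.333, 0.04, 1.465, -0.013, 1.343, -0.059], TCP at [160.69, 629.796, 231.308] pointing down, gripper open.
Joint ranges: [-2.58, 2.58], [-0.38, 2.09], [-1.3, 1.39], [0.25, 2.4], [-1.5, 4.64], [0.08, 2.09], [-2.65, 2.65]. Speed limits (rad/s): [2.22, 2.22, 2.79, 2.79, 3.14, 3.14, 3.14].

## Interface

Orientations are given as [roll, pitch, yaw] about the fixed x, y, z axes, in that order (R = Rz(yaw) Ry(pitch) Rx(roll)).
In Python, from workcell import env, viewer, finder gives the robot as it stands.
- The arm moves only by the shell command python3 -m inch 'ROWS' [FORCE]. ROWS is a JSON object of lists of equal length, an entry for each row: "dp": the shift along the world's x, y, z in m, a list of three; "rot": the turn, a rotation vector about the world's x, y, z in degrees, a list of three; "jaw": the finger opening in m, from 0 to 0.0854. In form: {"dp": [[tx, ty, tz], ...], "rot": [[rx, ry, rz], ...], "jaw": [jaw, ...]}. A call has 1 to 8 rows; each row is the pose to reach, as a shift and turn from the pose commanded when the call began; what a row does not reach only later rows make up. A row lasts 1/12 s, in which the tool goes at most 41.7 mm and 7.16 degrees, less where a joint would pass 70% of its speed; a pose out of reach is approached as far as the arm can. A call with a gripper value outside its range is refused whole. The fingers move at their own pace and stop on an object; FORCE is the grip in N (left out, the last holds). Time passes only in rows, so rows that repeat a pose let the fingers close. It gives the time, the measured TCP pose, the force, the opening and the grip force at its end, in the units of the state.
- env.state(): the state, without advancing time (a new reading comes with each control period).
- viewer.snapshot(name): name is "scene" or "top"; returns the picture (480x640x3 uint8, red, green, blue); there is no depth.
- viewer.get_calibration(name): a dict with "K" (3x3 intrinsics, pixels), "D" ([k1, k2, p1, p2, k3] as OpenCV has them; the pictures are not rectified), "T" (4x4, takes a point from camera to world coordinates). Camera axes: x right, y up, looking along -z (the intrinsics and any distortion apply to the point x, -y, -z); pixel columns grow to the right and rows downward; lengths in mm; the calibration is good to about 2 mm. A picture is of the moment at which its call begins. get_calibration takes no time and is no camera call.
- env.job_done(): hands the job in; it is judged then, once.
Trained networks look in the newest picture that a camera, given by its name, has taken for a name from the list of things; names that differ only in an ending like _2 or _b are one class to them, and where a whole thing is asked for, a point or a joint stands for the part that bears it (a point fixed in the world has none). Each returns a list of dicts, best first, with "confidence" (0 to 1); they miss things now and then, are a little off and sometimes report something else, mostly with a low value. They report only what shows in the picture. A call takes as long as a camera call. They do not tell look-alikes from the thing itself.
- finder.find_in(camera, thing): "point" ([column, row] in pixels, amid what is visible of it).
- finder.place_of(camera, thing): "point" ([column, row] in pixels: a listed point, or the origin of a listed thing).
The state is a dict: "t": time; "q": joint angles; "qvel": joint speeds; "tau": joint torques, N m; "ee_pos": TCP position; "orientation": TCP orientation; "wrist_force": force on the tool from outside, world axes, zero at the start; "torque": the same for the moment, N m; "opening": opening from 0.0 (shut) to 1.0 (fully open); "finger_force": force on a finger pad.
Only numpy, scipy, OpenCV 4.12 (cv2) and the standard library are available. Lean on these libraries where they do the work, as an engineer would, in place of code of your own. Each camera call takes 0.05 s, during which the arm holds its last target. There are 200 camera calls.

## Task

Take the tester pen from the key rack and touch its tip gently onto the sprung contact deep in each of the receiver's sloping test wells, first the one with the round rim, then the square, then the triangular, each time until the contact clearly gives (well over half its travel) and keeping it there for half a second. Then press the receiver's service cap down fully home and stand the pen back in its hole in the rack, its flange resting on the wood. Leave the dish, padlock, remote and bamboo box where they are.

Things in the scene. Friction and masses are not known exactly. Their poses are not given: they have to be found in the camera images.
- pen: tester pen, loose, 140 long, standing upright in the rack. Origin at the tip, z up along the pen to the handle. Steel shank 9 diameter from z 0 to 75, black flange 28 diameter from 75 to 80 that rests on the rack, black square handle 20 x 20 (faces along x and y) from 80 to 140. About 80 g
- rack: fixed wooden key rack, bench shape, 160 long (x), 64 wide (y), 100 high; origin under its middle. Two slots with keys beside the pen's hole, nothing stands higher than 115
- rack_hole (a point): centre of the pen's hole, at the top face of the rack (100 above the shelf). The hole is 16 x 16 square and goes through the 18 thick top; with the pen home the tip is 75 below this point
- receiver: fixed grey gate receiver base, 200 (x) x 226 (y) x 20 high, origin under its middle; carries three modules in a row along its y (72 apart, in any order) and in front of them (-x) the seat of the service cap
- port_round: fixed grey module, 68 wide (y), 95 high at its rear, origin under its middle, x to its back. Its face slopes 30 deg, looking up and to -x: outward normal (-0.5, 0, 0.866) in this frame. Mid-face is an 18 x 18 mm square test well bored along the normal, 44 deep; around it a raised aluminium rim 6 high, a circle of 56 diameter
- port_square: fixed grey module, 68 wide (y), 95 high at its rear, origin under its middle, x to its back. Its face slopes 30 deg, looking up and to -x: outward normal (-0.5, 0, 0.866) in this frame. Mid-face is an 18 x 18 mm square test well bored along the normal, 44 deep; around it a raised aluminium rim 6 high, a square of 56 side
- port_triangle: fixed grey module, 68 wide (y), 95 high at its rear, origin under its middle, x to its back. Its face slopes 30 deg, looking up and to -x: outward normal (-0.5, 0, 0.866) in this frame. Mid-face is an 18 x 18 mm square test well bored along the normal, 44 deep; around it a raised aluminium rim 6 high, a triangle, about 66 by 52
- mouth_round (a point): centre of the mouth of the well inside the round rim, on the sloping face (point axes as the module's). A sprung brass contact lies somewhere 15 to 27 mm below the mouth along the bore, differently each time and in each well
- mouth_square (a point): centre of the mouth of the well inside the square rim, on the sloping face (point axes as the module's). A sprung brass contact lies somewhere 15 to 27 mm below the mouth along the bore, differently each time and in each well
- mouth_triangle (a point): centre of the mouth of the well inside the triangle rim, on the sloping face (point axes as the module's). A sprung brass contact lies somewhere 15 to 27 mm below the mouth along the bore, differently each time and in each well
- contact_round (a joint): how far the sprung contact in the round well is pushed in: 0 free, 0.008 at its stop. Needs 1 N to start and 5 N at the stop; springs back
- contact_square (a joint): how far the sprung contact in the square well is pushed in: 0 free, 0.008 at its stop. Needs 1 N to start and 5 N at the stop; springs back
- contact_triangle (a joint): how far the sprung contact in the triangle well is pushed in: 0 free, 0.008 at its stop. Needs 1 N to start and 5 N at the stop; springs back
- cap_seat: fixed square grey frame 70 x 70 x 30 high on the receiver, origin under its middle; the service cap sits in it
- cap_top (a point): centre of the top of the service cap, a grey disc of 57 diameter with an aluminium centre; the point moves with the cap
- cap (a joint): how far the service cap is pushed down: starts standing proud at 0 to 0.003, fully home at 0.008. Stiff: about 5 N moves it, it stays where left
- dish: green glass dish, 110 diameter, 35 high, loose; origin under its middle
- padlock: chrome padlock lying flat, body 55 x 60 x 26, shackle to -x, loose
- remote: grey gate remote lying flat, 105 (x) x 50 x 18, loose
- bamboo_box: bamboo box, 160 (x) x 120 x 90 high, sliding door half open, loose
Mind the look-alikes: they are no part of the job. Of the things that look like the pen, the largest one is meant.

How it is judged (in metres and radians):
On the way, in this order (a step that is already met when the one before it is completed fails the run):
1. the pen presses the contact in the well with the round rim at least half way in (value of joint contact_round above 0.004 m and contact force between pen and port_round above 1 N), for 0.25 s.
2. the pen presses the contact in the well with the square rim at least half way in (value of joint contact_square above 0.004 m and contact force between pen and port_square above 1 N), for 0.25 s.
3. the pen presses the contact in the well with the triangle rim at least half way in (value of joint contact_triangle above 0.004 m and contact force between pen and port_triangle above 1 N), for 0.25 s.
4. the service cap is fully home (value of joint cap above 0.0065 m), for 0.2 s.
At the end, for the whole second after the job is handed in: The cap is pushed in more than 6.5 mm of 8; the pen stands released and at rest in the rack's hole: tip within 10 mm of the hole's axis and 70 to 80 mm below the rack's top, tilted less than 0.12 rad (value of joint cap above 0.0065 m and horizontal distance between pen and rack_hole below 0.01 m and z of pen in the frame of rack_hole between -0.08 and -0.07 m and angle between pen's own z axis and vertical below 0.12 rad and linear speed of pen below 0.02 m/s); the robot touches nothing.
It fails at once if the pen pushes on a module with more than 25 N (contact force between pen and port_round above 25 N or contact force between pen and port_square above 25 N or contact force between pen and port_triangle above 25 N).
It fails at once if a bystander (dish, padlock, remote, bamboo box) is moved more than 20 mm (distance of any of dish, padlock, remote, bamboo_box from where it was at the start of the episode above 0.02 m).
It also fails if it takes over 66 s, if anything falls off the work surface, if the arm or the gripper's body presses on something with over 40 N, if the wrist force passes 120 N, or if a joint passes its speed limit or range.

## Working session

There is one attempt and no reset: what is moved stays moved. The work goes in short steps, Python scripts to look and compute and a shell command to move; the robot and the scene stay as the last step left them, time stands still between calls to the robot, and variables do not carry over. Pictures are saved under pics/ and viewed, at most 11 in all, crops included, and the job is handed in when it is done.

```bash
ls; mkdir -p pics; cat > h.py <<'E'
import numpy as np, cv2
from workcell import env, viewer, finder
def cal(c):
    k=viewer.get_calibration(c); return np.array(k["K"]),np.array(k["D"]),np.array(k["T"])
def ray(c,p):
    K,D,T=cal(c); u=cv2.undistortPoints(np.array([[p]],float),K,D)[0,0]
    d=T[:3,:3]@np.array([u[0],-u[1],-1]); return T[:3,3],d/np.linalg.norm(d)
def atz(c,p,z):
    o,d=ray(c,p); return o+d*(z-o[2])/d[2]
def tri(p1,p2,c1="scene",c2="top"):
    o1,d1=ray(c1,p1);o2,d2=ray(c2,p2)
    s=np.linalg.lstsq(np.c_[d1,-d2],o2-o1,rcond=None)[0]
    a,b=o1+d1*s[0],o2+d2*s[1]; return (a+b)/2,np.linalg.norm(a-b)
def proj(c,X):
    K,D,T=cal(c); P=(np.asarray(X,float).reshape(-1,3)-T[:3,3])@T[:3,:3]
    P=P*[1,-1,-1]; return cv2.projectPoints(P,np.zeros(3),np.zeros(3),K,D)[0][:,0]
E
python3 - <<'E'
from h import *
for c in("scene","top"):
    im=viewer.snapshot(c); cv2.imwrite(f"pics/{c}0.png",im[:,:,::-1])
    print(c,cal(c)[2].round(2).tolist(),cal(c)[0][0,0])
    for t in["pen","rack","rack_hole","receiver","port_round","port_square","port_triangle","mouth_round","mouth_square","mouth_triangle","cap_top","cap_seat","dish","padlock","remote","bamboo_box"]:
        print(t,[(np.round(r["point"],1).tolist(),round(r["confidence"],2)) for r in finder.place_of(c,t)[:4]])
print(env.state()["t"])
E
```

```text
pics
scene [[0.78, -0.34, 0.52, 1099.83], [0.62, 0.44, -0.65, -610.73], [-0.01, 0.83, 0.55, 644.95], [0.0, 0.0, 0.0, 1.0]] 495.2777939195865
pen [([197.0, 305.4], 0.67), ([104.0, 341.9], 0.59)]
rack [([161.3, 328.5], 0.76)]
rack_hole [([146.2, 290.8], 0.84), ([316.6, 248.0], 0.69), ([161.4, 329.5], 0.23)]
receiver [([361.1, 243.4], 0.54), ([149.5, 292.9], 0.25)]
port_round [([360.8, 273.0], 0.78)]
port_square [([413.3, 248.4], 0.34), ([362.4, 245.8], 0.27), ([325.6, 310.8], 0.2)]
port_triangle [([341.9, 295.9], 0.56), ([159.8, 331.9], 0.51)]
mouth_round [([363.3, 243.6], 0.71)]
mouth_square [([343.5, 263.4], 0.82)]
mouth_triangle [([321.6, 282.3], 0.74), ([358.3, 273.0], 0.42)]
cap_top [([315.2, 249.4], 0.85), ([317.7, 261.7], 0.33)]
cap_seat [([313.8, 263.4], 0.94)]
dish [([379.6, 221.0], 0.85)]
padlock [([321.0, 218.8], 0.79)]
remote [([413.4, 248.5], 0.62)]
bamboo_box [([251.0, 442.5], 0.82), ([164.0, 330.7], 0.73)]
top [[0.01, 0.99, -0.1, 428.46], [-1.0, 0.01, -0.01, 20.79], [-0.0, 0.1, 0.99, 1453.02], [0.0, 0.0, 0.0, 1.0]] 603.5478141148584
pen [([440.6, 316.0], 0.53), ([400.0, 316.2], 0.52), ([473.7, 342.1], 0.38)]
rack [([433.6, 319.6], 0.94)]
rack_hole [([447.0, 317.5], 0.58), ([209.2, 221.2], 0.32)]
receiver [([320.8, 245.9], 0.96)]
port_round [([289.1, 228.9], 0.89), ([316.7, 221.5], 0.21)]
port_square [([318.2, 222.8], 0.82)]
port_triangle [([347.4, 225.0], 0.68)]
mouth_round [([285.8, 224.5], 0.85), ([287.3, 228.0], 0.42)]
mouth_square [([318.1, 221.4], 0.94), ([437.4, 317.4], 0.31)]
mouth_triangle [([350.0, 220.7], 0.97), ([441.0, 313.3], 0.37)]
cap_top [([296.3, 268.2], 0.77)]
cap_seat [([300.4, 272.6], 0.77)]
dish [([178.7, 276.8], 0.82), ([315.2, 221.9], 0.25)]
padlock [([219.6, 328.5], 0.85)]
remote [([211.1, 221.4], 0.69), ([449.4, 317.3], 0.37)]
bamboo_box [([460.1, 192.7], 0.63), ([179.4, 275.2], 0.45), ([218.4, 328.6], 0.43)]
1.7
```

View pics/scene0.png

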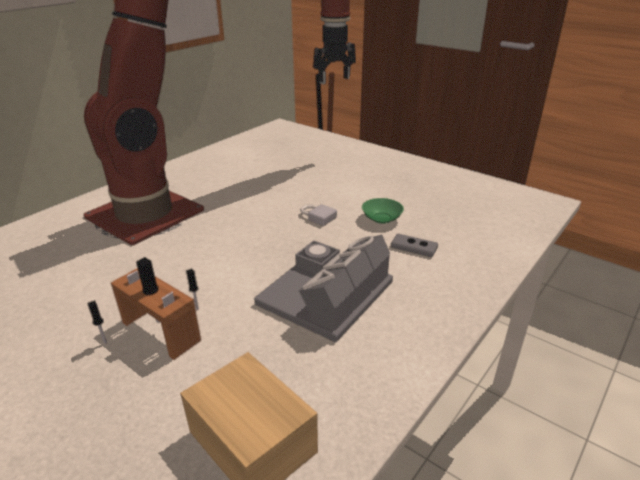

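View pics/top0.png

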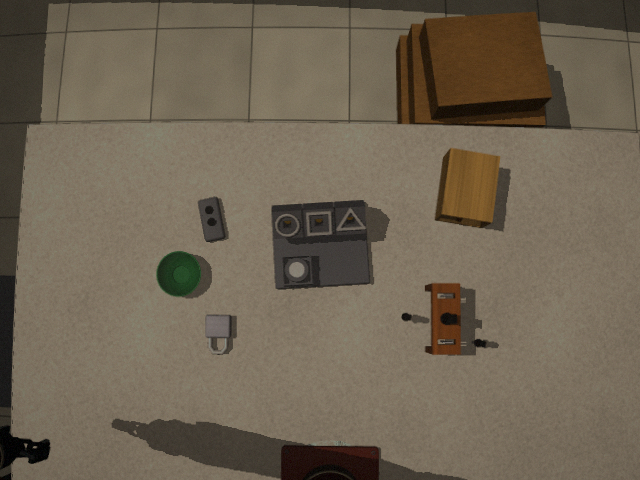

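```bash
python3 - <<'E'
from h import *
P={"pen":[(197,305.4),(400,316.2)],"penb":[(104,341.9),(473.7,342.1)],"hole":[(146.2,290.8),(447,317.5)],"mr":[(363.3,243.6),(285.8,224.5)],"ms":[(343.5,263.4),(318.1,221.4)],"mt":[(321.6,282.3),(350,220.7)],"cap":[(315.2,249.4),(296.3,268.2)]}
for k,v in P.items(): x,e=tri(*v); print(k,x.round(1),e.round(1))
print("rack",atz("top",(433.6,319.6),0),atz("scene",(161.3,328.5),0))
print("rec",atz("top",(320.8,245.9),0))
s=env.state(); print(s["ee_pos"],s["orientation"],s["opening"])
E
```

```text
pen [ 424.2 -165.9    3.9] 3.6
penb [ 364.8 -343.     1.1] 2.8
hole [ 421.8 -261.1   99. ] 5.7
mr [631.9 108.8  94. ] 4.2
ms [639.   34.1  89.1] 0.0
mt [641.9 -38.7  87.8] 0.4
cap [532.   81.9  53.9] 5.2
rack [ 417.74522439 -246.38875955    0.        ] [ 418.67072726 -252.00363269    0.        ]
rec [592.85923242  27.60631944   0.        ]
[160.68118825 629.80763176 231.33323655] [ 3.14158604e+00 -1.02787425e-05  2.89174395e+00] 0.9947969942472473
```

The scene shows the rack with the big pen (handle about 148,275) and two smaller look-alikes (97,315 and 193,285). In the top view the pen is at about (449,319) and the rims at (287,225), (318,223) and (349,221). I'll zoom in to refine these.

```bash
python3 - <<'E'
from h import *
a=cv2.imread("pics/top0.png"); b=cv2.imread("pics/scene0.png")
def crop(im,x,y,w,h,s): return cv2.resize(im[y:y+h,x:x+w],(w*s,h*s),interpolation=cv2.INTER_CUBIC)
r=np.vstack([np.hstack([crop(a,265,195,100,75,4),crop(a,410,280,100,75,4)]),np.hstack([crop(b,285,225,100,75,4),crop(b,105,250,100,75,4)])])
r=np.clip(r.astype(float)*1.7,0,255).astype(np.uint8)
cv2.imwrite("pics/c1.png",r)
E
```

```text
(no output)
```

View pics/c1.png

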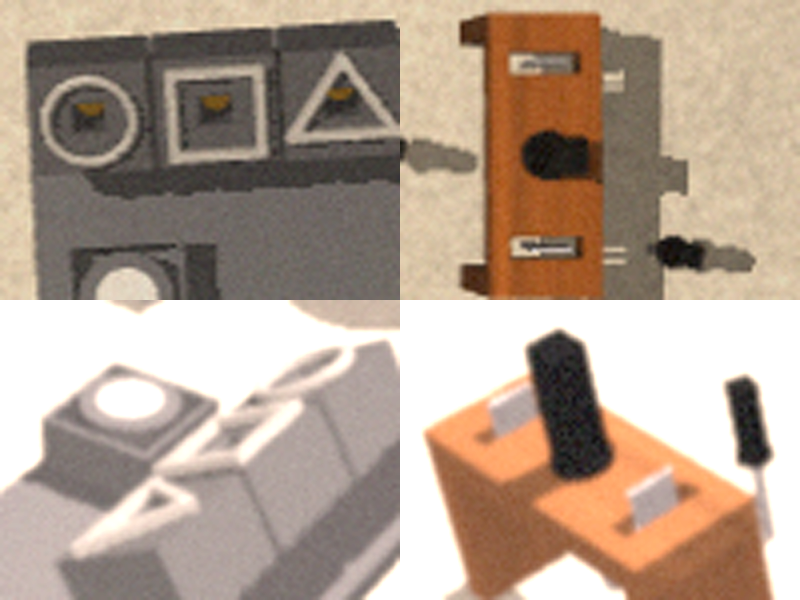

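The zoom shows all three rims, the well openings, the cap, and the pen's flange and handle. I'll fit positions to these.

```bash
python3 - <<'E'
from h import *
from scipy.optimize import least_squares
print("pen: flange top",atz("top",(446.9,318.6),104).round(1),"handle top",atz("top",(452.4,318.6),165).round(1),
 "sc flange",atz("scene",(149.9,291.4),102).round(1),"sc top",atz("scene",(144.6,259.6),165).round(1))
a=cv2.imread("pics/top0.png"); g=a.max(2)[195:300,265:380]
# bright rims: components
m=(g>115).astype(np.uint8); 
hsv=cv2.cvtColor(a[195:300,265:380],cv2.COLOR_BGR2HSV); m=((hsv[...,2]>95)&(hsv[...,1]<45)).astype(np.uint8)
n,l,st,ce=cv2.connectedComponentsWithStats(m)
for i in range(1,n):
    if st[i][4]>40: print(st[i],(ce[i]+[265,195]).round(2),(st[i][0]+st[i][2]/2-.5+265,st[i][1]+st[i][3]/2-.5+195))
obs={"r":[(287.0,224.7),(362.7,242.5)],"s":[(318.5,223.2),(342.2,260)]}
def mouth(p,i,up=0):
    x,y,yaw,z=p; c,s=np.cos(yaw),np.sin(yaw); L=np.array([-.5*up,72*i,.866*up])
    return np.array([x+c*L[0]-s*L[1],y+s*L[0]+c*L[1],z+L[2]])
def f(p):
    r=[]
    for k,i in(("r",1),("s",0)):
        r+=list(proj("top",mouth(p,i,6))[0]-obs[k][0])+list(.7*(proj("scene",mouth(p,i,6))[0]-obs[k][1]))
    N=[(1,(285.8,224.5),(363.3,243.6)),(0,(318.1,221.4),(343.5,263.4)),(-1,(350,220.7),(321.6,282.3))]
    for i,t,s in N: r+=list(.5*(proj("top",mouth(p,i))[0]-t))+list(.5*(proj("scene",mouth(p,i))[0]-s))
    return r
o=least_squares(f,[637,34,.06,92],loss="soft_l1"); print(o.x.round(3)); print(np.round(o.fun,1))
for i in(1,0,-1): print(mouth(o.x,i).round(1))
for z in(50,54,58): print("cap",atz("top",(296.3,268.2),z).round(1),atz("scene",(316.5,249.2),z).round(1))
E
```

```text
pen: flange top [ 420.9 -257.4  104. ] handle top [ 421.3 -256.7  165. ] sc flange [ 430.  -261.9  102. ] sc top [ 425.8 -254.9  165. ]
[ 24  67  16  16 191] [296.3  269.17] (np.float64(296.5), np.float64(269.5))
[6.37824e+02 3.40740e+01 6.20000e-02 9.07480e+01]
[-0.5 -0.4 -1.3  0.6 -0.4 -0.4 -0.3 -0.1  0.4 -0.6 -0.6  1.2 -0.   0.2
 -0.3 -0.4 -0.2 -0.2  0.2 -0.7]
[633.4 105.9  90.7]
[637.8  34.1  90.7]
[642.3 -37.8  90.7]
cap [534.2  83.8  50. ] [528.3  86.8  50. ]
cap [533.9  83.6  54. ] [532.1  82.1  54. ]
cap [533.6  83.5  58. ] [535.9  77.4  58. ]
```

```bash
python3 -m inch '{"dp":[[0.04,-0.01,0.005],[0.08,-0.02,0.01],[0.12,-0.03,0.015],[0.155,-0.05,0.02],[0.19,-0.07,0.02],[0.22,-0.1,0.02],[0.25,-0.13,0.02],[0.28,-0.16,0.02]],"rot":[[0,0,0],[0,0,0],[0,0,0],[0,0,0],[0,0,0],[0,0,0],[0,0,0],[0,0,0]],"jaw":[0.0854,0.0854,0.0854,0.0854,0.0854,0.0854,0.0854,0.0854]}' 60; python3 -c "
from h import *
print(env.state()['q'])"
```

```text
t: 2.37
ee_pos: [440.4, 469.9, 251.4]
orientation: [3.141, 0.0, 2.892]
wrist_force: [0.4, 1.0, 0.1]
opening: 1.002
finger_force: 0.0
[-1.03239821  0.31253433  0.18731253  1.45891378 -0.05837205  1.37542366
  0.47832824]
```

```bash
python3 -m inch '{"dp":[[0.02,-0.035,0.005],[0.04,-0.07,0.01],[0.06,-0.105,0.01],[0.08,-0.14,0.01],[0.09,-0.18,0.01],[0.1,-0.22,0.01],[0.11,-0.26,0.01],[0.11,-0.3,0.01]],"rot":[[0,0,2],[0,0,4],[0,0,6],[0,0,8],[0,0,10],[0,0,12],[0,0,14.3],[0,0,14.3]],"jaw":[0.0854,0.0854,0.0854,0.0854,0.0854,0.0854,0.0854,0.0854]}' 60
python3 -m inch '{"dp":[[0,-0.04,0],[-0.005,-0.08,0],[-0.01,-0.12,0],[-0.02,-0.16,0],[-0.03,-0.2,0],[-0.05,-0.235,0],[-0.065,-0.27,0],[-0.08,-0.3,0]],"rot":[[0,0,0],[0,0,0],[0,0,0],[0,0,0],[0,0,0],[0,0,0],[0,0,0],[0,0,0]],"jaw":[0.0854,0.0854,0.0854,0.0854,0.0854,0.0854,0.0854,0.0854]}'
python3 -c "
from h import *
s=env.state();print(s['q'],s['ee_pos'],s['orientation'])"
```

```text
t: 3.03
ee_pos: [550.1, 168.9, 261.3]
orientation: [-3.141, 0.001, -3.14]
wrist_force: [0.4, 1.0, 0.4]
opening: 0.999
finger_force: 0.0
t: 3.7
ee_pos: [467.8, -131.1, 261.5]
orientation: [3.141, 0.001, 3.14]
wrist_force: [1.4, -0.9, -0.0]
opening: 0.997
finger_force: 0.0
[-0.37993372 -0.04792126  0.54962385  1.82897115  0.02532638  1.35289157
  1.73275675] [ 467.82062033 -131.10153297  261.53003302] [3.14141024e+00 7.09763190e-04 3.13983403e+00]
```

```bash
python3 -m inch '{"dp":[[-0.012,-0.035,0],[-0.024,-0.07,0],[-0.036,-0.1,0],[-0.046,-0.126,-0.01],[-0.046,-0.126,-0.035],[-0.046,-0.126,-0.06],[-0.046,-0.126,-0.06],[-0.046,-0.126,-0.06]],"rot":[[0,0,0],[0,0,0],[0,0,0],[0,0,0],[0,0,0],[0,0,0],[0,0,0],[0,0,0]],"jaw":[0.0854,0.0854,0.0854,0.0854,0.0854,0.0854,0.0854,0.0854]}'
python3 - <<'E'
from h import *
s=env.state();print(s['q'],s['ee_pos'],s['orientation'])
a=viewer.snapshot("top")[:,:,::-1]; b=viewer.snapshot("scene")[:,:,::-1]
c=lambda im,x,y:cv2.resize(im[y:y+140,x:x+100],(400,560),interpolation=cv2.INTER_CUBIC)
r=np.hstack([c(a,400,250),c(b,100,180)]); cv2.imwrite("pics/c2.png",np.clip(r*1.6,0,255))
E
```

```text
t: 4.37
ee_pos: [422.5, -254.3, 201.1]
orientation: [3.141, -0.002, 3.141]
wrist_force: [0.4, -0.2, 0.1]
opening: 0.995
finger_force: 0.0
[-0.24480395  0.01276362  0.71212035  1.9061641  -0.00823956  1.22777147
  2.04055286] [ 422.4749496  -254.26987193  201.0670328 ] [ 3.14121337e+00 -2.04198323e-03  3.14128609e+00][ WARN:0@3.307] global loadsave.cpp:1063 imwrite_ Unsupported depth image for selected encoder is fallbacked to CV_8U.
```

View pics/c2.png

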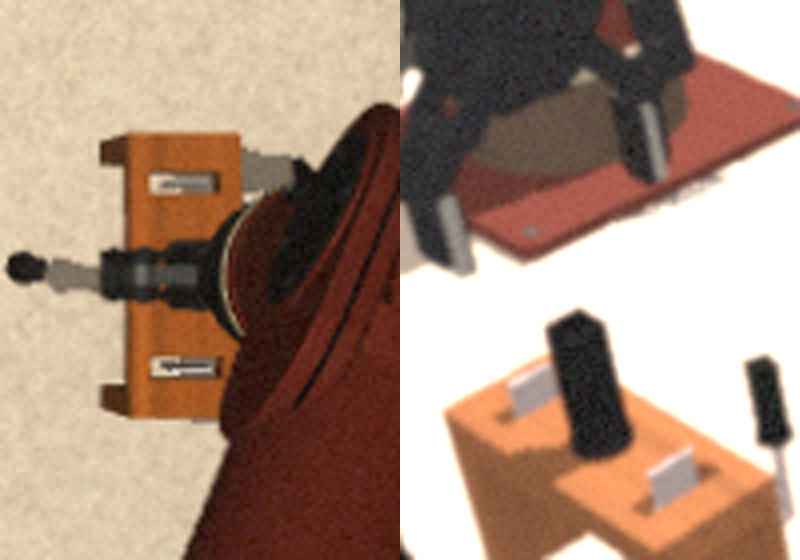

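```bash
python3 -m inch '{"dp":[[0,0,-0.03],[0,0,-0.06],[0,0,-0.0775],[0,0,-0.0775],[0,0,-0.0775],[0,0,-0.0775],[0,0,-0.0775],[0,0,-0.0775]],"rot":[[0,0,0],[0,0,0],[0,0,0],[0,0,0],[0,0,0],[0,0,0],[0,0,0],[0,0,0]],"jaw":[0.0854,0.0854,0.0854,0.0854,0.0,0.0,0.0,0.0]}' 60
python3 -m inch '{"dp":[[0,0,0],[0,0,0],[0,0,0],[0,0,0],[0,0,0],[0,0,0]],"rot":[[0,0,0],[0,0,0],[0,0,0],[0,0,0],[0,0,0],[0,0,0]],"jaw":[0,0,0,0,0,0]}'
python3 -c "
from h import *
s=env.state();print(s['wrist_force'],s['torque'],s['ee_pos'],s['orientation'])"
```

```text
t: 5.13
ee_pos: [424.1, -254.9, 125.3]
orientation: [-3.141, 0.003, 3.142]
wrist_force: [-0.2, 1.2, -0.1]
opening: 0.456
finger_force: 0.0
t: 5.63
ee_pos: [423.6, -254.8, 124.5]
orientation: [-3.141, 0.001, 3.141]
wrist_force: [-0.6, 0.5, 6.4]
opening: 0.225
finger_force: 60.8
[-0.63454735  0.52876639  6.42029734] [0.17377466 0.1509468  0.05145203] [ 423.58109427 -254.78443295  124.54567891] [-3.14147506e+00  1.16535293e-03  3.14126693e+00]
```

```bash
python3 -m inch '{"dp":[[0,0,0.02],[0,0,0.05],[0,0,0.085],[0,0,0.11],[0.02,0.03,0.125],[0.04,0.06,0.13],[0.06,0.09,0.13],[0.06,0.09,0.13]],"rot":[[0,0,0],[0,0,0],[0,0,0],[0,0,0],[0,0,0],[0,0,0],[0,0,0],[0,0,0]],"jaw":[0,0,0,0,0,0,0,0]}'
cat >> h.py <<'E'
from scipy.spatial.transform import Rotation as Ro
Rg=Ro.from_euler("z",0.062)*Ro.from_euler("y",-np.pi/6)*Ro.from_euler("xyz",[np.pi,0,np.pi])
def go(target,Rt=Rg):
    s=env.state(); R=Ro.from_euler("xyz",s["orientation"])
    print("t",s["t"],"ee",np.round(s["ee_pos"],1),"dp",np.round(np.array(target)-s["ee_pos"],1),"rot",(Rt*R.inv()).as_rotvec(degrees=True).round(2),"F",np.round(s["wrist_force"],1))
E
python3 - <<'E'
from h import *
go([573.8,102.2,194.2])
E
```

```text
t: 6.3
ee_pos: [486.7, -157.3, 253.8]
orientation: [3.14, 0.001, -3.133]
wrist_force: [-0.3, 0.5, -0.9]
opening: 0.224
finger_force: 59.9
t 6.3 ee [ 486.7 -157.3  253.8] dp [ 87.1 259.5 -59.6] rot [  0.97 -29.93   2.95] F [-0.3  0.5 -0.9]
```

```bash
python3 -m inch '{"dp":[[0.01,0.035,0],[0.02,0.07,0],[0.03,0.105,0],[0.04,0.14,0],[0.055,0.175,-0.005],[0.07,0.21,-0.01],[0.08,0.24,-0.015],[0.087,0.259,-0.02]],"rot":[[0.1,-4,0.4],[0.25,-8,0.8],[0.4,-12,1.2],[0.5,-16,1.6],[0.6,-20,2],[0.75,-24,2.4],[0.9,-28,2.8],[0.97,-29.9,2.95]],"jaw":[0,0,0,0,0,0,0,0]}'
python3 -m inch '{"dp":[[0,0,0],[0,0,0],[0,0,0]],"rot":[[0,0,0],[0,0,0],[0,0,0]],"jaw":[0,0,0]}'
python3 - <<'E'
from h import *
go([573.8,102.2,194.2])
s=env.state(); R=Ro.from_euler("xyz",s["orientation"]).as_matrix()
tip=np.array(s["ee_pos"])+R[:,2]*99.5; print("tip",tip.round(1))
ims=[]
for c in("top","scene"):
    im=viewer.snapshot(c)[:,:,::-1].copy(); cv2.imwrite(f"pics/{c}3.png",im)
    p=proj(c,tip)[0]; q=proj(c,[633.4,105.9,90.7])[0]; e=proj(c,s["ee_pos"])[0]; print(c,p,q,e)
    o=(q-[50,60]).astype(int); k=im[o[1]:o[1]+120,o[0]:o[0]+100]
    k=cv2.resize(k,None,fx=4,fy=4,interpolation=cv2.INTER_CUBIC)
    k=np.clip(k.astype(float)*1.6,0,255).astype(np.uint8)
    for w,col in((p,(0,0,255)),(q,(0,255,0)),(e,(255,0,0))): cv2.drawMarker(k,tuple(int(v) for v in (w-o)*4+2),col,0,10,1)
    ims.append(k)
cv2.imwrite("pics/c3.png",np.hstack(ims))
E
```

```text
t: 6.97
ee_pos: [569.3, 98.0, 233.1]
orientation: [3.137, 0.525, -3.086]
wrist_force: [0.0, -0.2, -1.0]
opening: 0.225
finger_force: 59.9
t: 7.22
ee_pos: [570.0, 93.4, 233.7]
orientation: [3.139, 0.521, -3.091]
wrist_force: [0.1, -0.6, -1.2]
opening: 0.228
finger_force: 59.9
t 7.2167 ee [570.   93.4 233.7] dp [  3.8   8.8 -39.5] rot [-0.14 -0.16  0.55] F [ 0.1 -0.6 -1.2]
tip [619.5  96.2 147.4]
top [289.3762799  225.84551158] [286.60400139 223.36356613] [287.97628563 243.74249814]
scene [354.57766731 221.78867273] [362.0231335 245.9319583] [334.26697458 176.05021505]
```

View pics/c3.png

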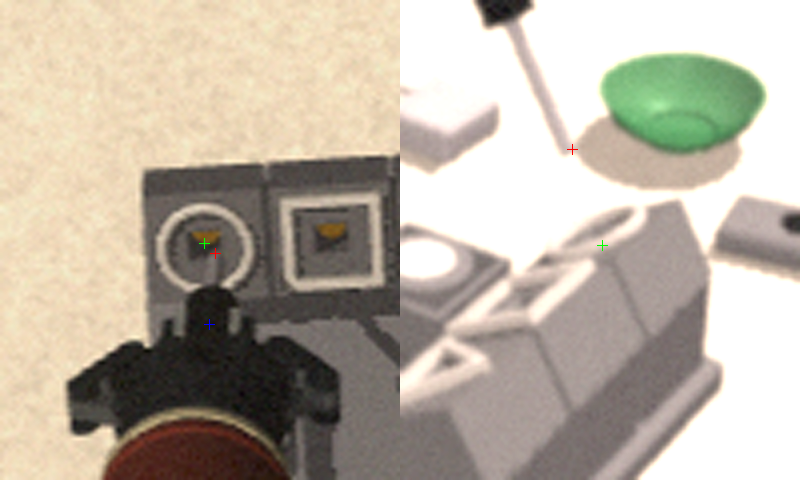

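The predicted pen tip (red) is within about 3 mm of the imaged one, roughly (566,152) in the crop. I'll fit the shank line to measure the offset.

```bash
python3 - <<'E'
from h import *
s=env.state(); R=Ro.from_euler("xyz",s["orientation"]).as_matrix(); e=np.array(s["ee_pos"])
for c in("scene","top"):
    a=cv2.imread(f"pics/{c}0.png").astype(int); b=cv2.imread(f"pics/{c}3.png").astype(int)
    d=np.abs(a-b).sum(2)
    for L in range(80 if c=="scene" else 70,111,5):
        p=proj(c,e+R[:,2]*L-0*R[:,0])[0]; y=int(round(p[1]))
        x0=int(p[0])-10; w=d[y,x0:x0+21].astype(float)
        print(c,L,p.round(1),y,w.astype(int).tolist())
E
```

```text
scene 80 [350.8 212.9] 213 [20, 10, 6, 19, 10, 11, 13, 106, 199, 227, 193, 133, 39, 7, 6, 15, 11, 17, 6, 4, 10]
scene 85 [351.8 215.1] 215 [12, 5, 3, 15, 20, 10, 28, 137, 213, 211, 189, 137, 41, 6, 4, 12, 6, 19, 5, 13, 10]
scene 90 [352.8 217.4] 217 [18, 12, 9, 19, 16, 4, 42, 135, 203, 207, 179, 129, 43, 3, 5, 12, 3, 15, 3, 1, 2]
scene 95 [353.8 219.6] 220 [11, 17, 17, 17, 8, 11, 20, 102, 205, 205, 183, 131, 59, 9, 14, 16, 2, 4, 6, 5, 3]
scene 100 [354.8 221.9] 222 [12, 17, 14, 10, 11, 12, 42, 107, 187, 195, 166, 83, 13, 3, 13, 13, 4, 6, 9, 7, 12]
scene 105 [355.8 224.1] 224 [12, 16, 3, 2, 8, 8, 14, 63, 62, 30, 16, 3, 7, 9, 2, 6, 3, 4, 3, 6, 3]
scene 110 [356.8 226.4] 226 [6, 16, 11, 4, 9, 7, 13, 3, 11, 3, 2, 12, 14, 7, 9, 21, 12, 9, 11, 7, 13]
top 70 [289.1 230.6] 231 [31, 30, 15, 26, 22, 13, 11, 8, 38, 41, 49, 19, 7, 9, 19, 27, 32, 37, 31, 7, 25]
top 75 [289.2 229.8] 230 [34, 36, 20, 11, 31, 33, 23, 14, 29, 46, 46, 12, 12, 17, 20, 29, 37, 28, 38, 22, 31]
top 80 [289.2 228.9] 229 [18, 15, 12, 32, 15, 11, 28, 19, 6, 43, 60, 10, 38, 5, 31, 24, 22, 33, 39, 29, 24]
top 85 [289.3 228. ] 228 [10, 4, 35, 28, 31, 15, 30, 19, 15, 61, 70, 4, 19, 5, 18, 27, 6, 45, 42, 38, 11]
top 90 [289.4 227.2] 227 [15, 37, 18, 27, 4, 30, 14, 29, 23, 86, 94, 41, 2, 23, 16, 17, 28, 34, 40, 29, 12]
top 95 [289.4 226.3] 226 [16, 16, 27, 27, 22, 14, 2, 15, 14, 52, 60, 59, 13, 25, 19, 29, 11, 27, 44, 48, 34]
top 100 [289.5 225.5] 226 [16, 16, 27, 27, 22, 14, 2, 15, 14, 52, 60, 59, 13, 25, 19, 29, 11, 27, 44, 48, 34]
top 105 [289.6 224.7] 225 [15, 29, 20, 16, 3, 18, 2, 18, 14, 2, 18, 16, 13, 17, 18, 22, 22, 22, 47, 33, 26]
top 110 [289.6 223.8] 224 [7, 14, 24, 31, 2, 9, 7, 5, 16, 6, 7, 19, 5, 14, 44, 20, 27, 25, 38, 31, 28]
```

```bash
cat >> h.py <<'E'
M={"r":[633.4,105.9,90.7],"s":[637.8,34.1,90.7],"t":[642.3,-37.8,90.7]}
n=Rg.as_matrix()[:,2]*-1
OFF=2.8
def well(k,stand):
    X=Rg.as_matrix(); go(np.array(M[k])+n*(stand+99.5)-OFF*X[:,0])
    s=env.state(); R=Ro.from_euler("xyz",s["orientation"]).as_matrix()
    d=np.array(s["ee_pos"])+R[:,2]*99.5+OFF*R[:,0]-M[k]; B=np.c_[X[:,0],X[:,1],n]
    print("tip rel mouth: toolx,tooly,height",(d@B).round(1),"Fn",round(float(np.array(s["wrist_force"])@n),2))
E
python3 - <<'E'
from h import *
print(n); well("r",12)
E
```

```text
[-0.49903931 -0.03098014  0.8660254 ]
t 7.3167 ee [570.4  93.1 234.2] dp [  9.8   9.5 -45.6] rot [-0.18 -0.1   0.61] F [-0.2  0.6 -0.5]
tip rel mouth: toolx,tooly,height [-13.7  -9.1  56.6] Fn -0.42
```

```bash
python3 -m inch '{"dp":[[0.003,0.003,-0.01],[0.006,0.006,-0.02],[0.008,0.0085,-0.032],[0.0098,0.0095,-0.0456],[0.0098,0.0095,-0.0456],[0.0098,0.0095,-0.0456],[0.0098,0.0095,-0.0456]],"rot":[[0,0,0.3],[-0.1,-0.1,0.6],[-0.18,-0.1,0.6],[-0.18,-0.1,0.6],[-0.18,-0.1,0.6],[-0.18,-0.1,0.6],[-0.18,-0.1,0.6]],"jaw":[0,0,0,0,0,0,0]}'
python3 - <<'E'
from h import *
well("r",12)
s=env.state(); R=Ro.from_euler("xyz",s["orientation"]).as_matrix(); tip=np.array(s["ee_pos"])+R[:,2]*99.5+OFF*R[:,0]
ims=[]
for c in("top","scene"):
    im=viewer.snapshot(c)[:,:,::-1].copy(); cv2.imwrite(f"pics/{c}4.png",im)
    q=proj(c,M["r"])[0]; p=proj(c,tip)[0]
    o=(q-[25,30]).astype(int); k=im[o[1]:o[1]+60,o[0]:o[0]+50]
    k=cv2.resize(k,None,fx=8,fy=8,interpolation=cv2.INTER_CUBIC)
    k=np.clip(k.astype(float)*1.6,0,255).astype(np.uint8)
    for w,col in((p,(0,0,255)),(q,(0,255,0))): cv2.drawMarker(k,tuple(int(v) for v in (w-o)*8+4),col,0,10,1)
    ims.append(k)
cv2.imwrite("pics/c4.png",np.hstack(ims))
E
```

```text
t: 7.9
ee_pos: [580.4, 103.3, 189.2]
orientation: [3.141, 0.524, -3.079]
wrist_force: [0.7, -0.2, -0.8]
opening: 0.229
finger_force: 59.9
t 7.9 ee [580.4 103.3 189.2] dp [-0.2 -0.7 -0.6] rot [-0.01  0.05 -0.04] F [ 0.7 -0.2 -0.8]
tip rel mouth: toolx,tooly,height [-0.6  0.8 12.4] Fn -1.0
```

View pics/c4.png

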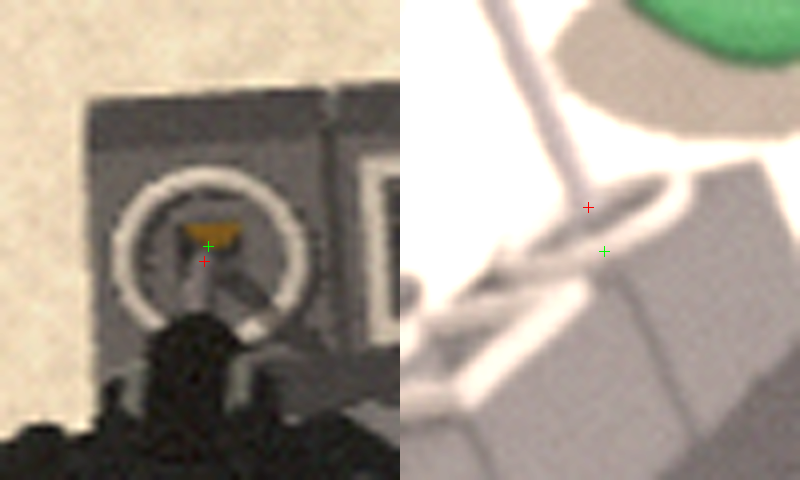

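The pen tip sits about 2 mm too far to +y (shank at 201, well centre at 213 in the top crop), and it is fine along the slope. I'll correct that and insert to about 13 mm depth.

```bash
sed -i 's/^M=.*/M={"r":[633.4,104.5,90.7],"s":[637.8,32.7,90.7],"t":[642.3,-39.2,90.7]}/' h.py
python3 -m inch '{"dp":[[-0.0003,-0.0021,0],[0.003,-0.0019,-0.005],[0.0058,-0.0018,-0.01],[0.0085,-0.0016,-0.0145],[0.011,-0.0014,-0.019],[0.012,-0.0013,-0.021],[0.012,-0.0013,-0.021]],"rot":[[0,0,0],[0,0,0],[0,0,0],[0,0,0],[0,0,0],[0,0,0],[0,0,0]],"jaw":[0,0,0,0,0,0,0]}'
python3 -c "
from h import *
well('r',-13)"
```

```text
t: 8.58
ee_pos: [591.7, 102.5, 166.1]
orientation: [-3.141, 0.522, -3.078]
wrist_force: [0.2, -0.1, -1.1]
opening: 0.227
finger_force: 59.9
t 8.5833 ee [591.7 102.5 166.1] dp [ 1.  -0.5  0.9] rot [ 0.05 -0.08 -0.09] F [ 0.2 -0.1 -1.1]
tip rel mouth: toolx,tooly,height [  1.4   0.6 -13.3] Fn -1.03
```

```bash
for i in 1; do python3 -m inch '{"dp":[[0.0007,0,-0.0013],[0.0015,0.0001,-0.0026],[0.0015,0.0001,-0.0026],[0.0015,0.0001,-0.0026]],"rot":[[0,0,0],[0,0,0],[0,0,0],[0,0,0]],"jaw":[0,0,0,0]}'; python3 -c "
from h import *
well('r',-13)"; done
python3 -m inch '{"dp":[[0.0007,0,-0.0013],[0.0015,0.0001,-0.0026],[0.0015,0.0001,-0.0026],[0.0015,0.0001,-0.0026]],"rot":[[0,0,0],[0,0,0],[0,0,0],[0,0,0]],"jaw":[0,0,0,0]}'
python3 -c "
from h import *
well('r',-13)"
```

```text
t: 8.92
ee_pos: [593.4, 102.7, 164.7]
orientation: [-3.142, 0.524, -3.078]
wrist_force: [-0.8, -0.2, 0.0]
opening: 0.226
finger_force: 59.9
t 8.9167 ee [593.4 102.7 164.7] dp [-0.7 -0.8  2.3] rot [ 0.   0.  -0.1] F [-0.8 -0.2  0. ]
tip rel mouth: toolx,tooly,height [  0.5   0.8 -15.4] Fn 0.43
t: 9.25
ee_pos: [595.0, 102.9, 162.1]
orientation: [-3.142, 0.524, -3.078]
wrist_force: [-0.4, 0.2, 0.9]
opening: 0.225
finger_force: 59.9
t 9.25 ee [595.  102.9 162.1] dp [-2.4 -0.9  4.9] rot [ 0.    0.02 -0.1 ] F [-0.4  0.2  0.9]
tip rel mouth: toolx,tooly,height [  0.3   0.8 -18.4] Fn 0.93
```

```bash
python3 -m inch '{"dp":[[0.0005,0,-0.0009],[0.001,0.0001,-0.0017],[0.001,0.0001,-0.0017],[0.001,0.0001,-0.0017],[0.001,0.0001,-0.0017]],"rot":[[0,0,0],[0,0,0],[0,0,0],[0,0,0],[0,0,0]],"jaw":[0,0,0,0,0]}'; python3 -c "
from h import *
well('r',-13)"
python3 -m inch '{"dp":[[0.0005,0,-0.0009],[0.001,0.0001,-0.0017],[0.001,0.0001,-0.0017],[0.001,0.0001,-0.0017],[0.001,0.0001,-0.0017]],"rot":[[0,0,0],[0,0,0],[0,0,0],[0,0,0],[0,0,0]],"jaw":[0,0,0,0,0]}'
python3 -c "
from h import *
well('r',-13)"
```

```text
t: 9.67
ee_pos: [596.0, 102.9, 160.4]
orientation: [-3.142, 0.524, -3.078]
wrist_force: [-0.6, -0.1, 1.5]
opening: 0.226
finger_force: 60.0
t 9.6667 ee [596.  102.9 160.4] dp [-3.3 -1.   6.6] rot [ 0.    0.02 -0.1 ] F [-0.6 -0.1  1.5]
tip rel mouth: toolx,tooly,height [  0.3   0.8 -20.4] Fn 1.57
t: 10.08
ee_pos: [596.9, 103.0, 158.7]
orientation: [-3.141, 0.524, -3.078]
wrist_force: [-0.7, -0.4, 2.9]
opening: 0.226
finger_force: 60.2
t 10.0833 ee [596.9 103.  158.7] dp [-4.3 -1.1  8.3] rot [ 0.    0.01 -0.1 ] F [-0.7 -0.4  2.9]
tip rel mouth: toolx,tooly,height [  0.4   0.9 -22.4] Fn 2.86
```

```bash
python3 -m inch '{"dp":[[0.0004,0,-0.0007],[0.0004,0,-0.0007],[0.0004,0,-0.0007],[0.0004,0,-0.0007],[0.0004,0,-0.0007],[0.0004,0,-0.0007],[0.0004,0,-0.0007],[0.0004,0,-0.0007]],"rot":[[0,0,0],[0,0,0],[0,0,0],[0,0,0],[0,0,0],[0,0,0],[0,0,0],[0,0,0]],"jaw":[0,0,0,0,0,0,0,0]}'; python3 -c "
from h import *
well('r',-13)"
```

```text
t: 10.75
ee_pos: [597.3, 103.0, 157.9]
orientation: [-3.141, 0.524, -3.078]
wrist_force: [-1.7, 0.5, 2.8]
opening: 0.226
finger_force: 60.1
t 10.75 ee [597.3 103.  157.9] dp [-4.7 -1.1  9.1] rot [ 0.01  0.01 -0.1 ] F [-1.7  0.5  2.8]
tip rel mouth: toolx,tooly,height [  0.4   0.8 -23.2] Fn 3.25
```

```bash
python3 -m inch '{"dp":[[0.0004,0,-0.0007],[0.0004,0,-0.0007],[0.0004,0,-0.0007],[0.0004,0,-0.0007],[0.0004,0,-0.0007],[0.0004,0,-0.0007],[0.0004,0,-0.0007],[0.0004,0,-0.0007]],"rot":[[0,0,0],[0,0,0],[0,0,0],[0,0,0],[0,0,0],[0,0,0],[0,0,0],[0,0,0]],"jaw":[0,0,0,0,0,0,0,0]}'; python3 -c "
from h import *
well('r',-13)"
python3 -m inch '{"dp":[[-0.005,-0.0003,0.0087],[-0.01,-0.0006,0.0173],[-0.015,-0.0009,0.026],[-0.02,-0.0012,0.0346],[-0.025,-0.0015,0.043],[-0.025,-0.0015,0.043],[-0.025,-0.0015,0.043]],"rot":[[0,0,0],[0,0,0],[0,0,0],[0,0,0],[0,0,0],[0,0,0],[0,0,0]],"jaw":[0,0,0,0,0,0,0]}'; python3 -c "
from h import *
well('s',14)"
```

```text
t: 11.42
ee_pos: [597.7, 103.0, 157.2]
orientation: [-3.141, 0.524, -3.078]
wrist_force: [-1.2, 1.0, 3.4]
opening: 0.227
finger_force: 60.3
t 11.4167 ee [597.7 103.  157.2] dp [-5.  -1.   9.8] rot [ 0.   0.  -0.1] F [-1.2  1.   3.4]
tip rel mouth: toolx,tooly,height [  0.5   0.8 -24. ] Fn 3.54
t: 12.0
ee_pos: [572.7, 101.7, 201.2]
orientation: [3.141, 0.525, -3.078]
wrist_force: [-0.1, -1.0, -0.9]
opening: 0.224
finger_force: 60.0
t 12.0 ee [572.7 101.7 201.2] dp [ 10.8 -72.4 -10.8] rot [-0.04  0.09 -0.11] F [-0.1 -1.  -0.9]
tip rel mouth: toolx,tooly,height [-0.1 73.1 26.5] Fn -0.67
```

```bash
python3 -m inch '{"dp":[[0.003,-0.03,0],[0.006,-0.06,-0.002],[0.0108,-0.0724,-0.005],[0.0108,-0.0724,-0.0108],[0.0108,-0.0724,-0.0108],[0.0108,-0.0724,-0.0108]],"rot":[[0,0,-0.1],[0,0,-0.1],[0,0,-0.1],[0,0,-0.1],[0,0,-0.1],[0,0,-0.1]],"jaw":[0,0,0,0,0,0]}'
cat > chk.py <<'E'
from h import *
import sys
w,f=sys.argv[1:3]; well(w,12)
s=env.state(); R=Ro.from_euler("xyz",s["orientation"]).as_matrix(); tip=np.array(s["ee_pos"])+R[:,2]*99.5+OFF*R[:,0]
ims=[]
for c in("top","scene"):
    im=viewer.snapshot(c)[:,:,::-1].copy()
    q=proj(c,M[w])[0]; p=proj(c,tip)[0]
    o=(q-[25,30]).astype(int); k=im[o[1]:o[1]+60,o[0]:o[0]+50]
    k=cv2.resize(k,None,fx=8,fy=8,interpolation=cv2.INTER_CUBIC)
    k=np.clip(k.astype(float)*1.6,0,255).astype(np.uint8)
    for w_,col in((p,(0,0,255)),(q,(0,255,0))): cv2.drawMarker(k,tuple(int(v) for v in (w_-o)*8+4),col,0,10,1)
    ims.append(k)
cv2.imwrite(f,np.hstack(ims))
E
python3 chk.py s pics/c5.png
```

```text
t: 12.5
ee_pos: [583.0, 29.8, 188.5]
orientation: [-3.141, 0.522, -3.079]
wrist_force: [0.4, 0.7, -0.6]
opening: 0.228
finger_force: 59.9
t 12.5 ee [583.   29.8 188.5] dp [ 1.6 -0.4  0.1] rot [ 0.03 -0.08 -0.04] F [ 0.4  0.7 -0.6]
tip rel mouth: toolx,tooly,height [ 1.6  0.5 12.7] Fn -0.73
```

View pics/c5.png

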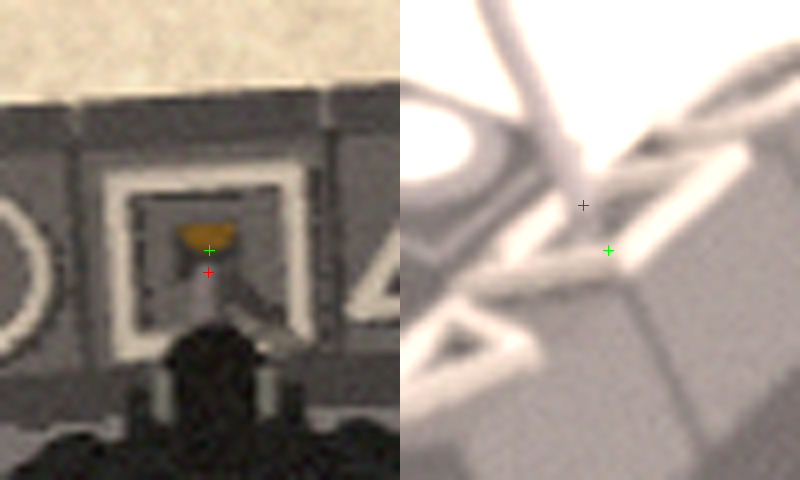

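The pen is centred over the square well (shank about 205, well about 207). Inserting.

```bash
python3 -m inch '{"dp":[[0.003,0,-0.004],[0.006,0,-0.009],[0.009,0.0003,-0.014],[0.0115,0.0005,-0.0185],[0.014,0.0005,-0.023],[0.014,0.0005,-0.023],[0.014,0.0005,-0.023]],"rot":[[0,0,0],[0,0,0],[0,0,0],[0,0,0],[0,0,0],[0,0,0],[0,0,0]],"jaw":[0,0,0,0,0,0,0]}'
python3 -c "
from h import *
well('s',-13)"
python3 -m inch '{"dp":[[0.0007,0,-0.0013],[0.0015,0.0001,-0.0026],[0.0015,0.0001,-0.0026],[0.0015,0.0001,-0.0026],[0.0015,0.0001,-0.0026]],"rot":[[0,0,0],[0,0,0],[0,0,0],[0,0,0],[0,0,0]],"jaw":[0,0,0,0,0]}'; python3 -c "
from h import *
well('s',-13)"
python3 -m inch '{"dp":[[0.0007,0,-0.0013],[0.0015,0.0001,-0.0026],[0.0015,0.0001,-0.0026],[0.0015,0.0001,-0.0026],[0.0015,0.0001,-0.0026]],"rot":[[0,0,0],[0,0,0],[0,0,0],[0,0,0],[0,0,0]],"jaw":[0,0,0,0,0]}'; python3 -c "
from h import *
well('s',-13)"
```

```text
t: 13.18
ee_pos: [597.3, 29.5, 165.8]
orientation: [-3.141, 0.523, -3.079]
wrist_force: [0.0, -0.8, -1.2]
opening: 0.225
finger_force: 59.9
t 13.1833 ee [597.3  29.5 165.8] dp [-0.3  0.6  1.2] rot [ 0.03 -0.06  0.  ] F [ 0.  -0.8 -1.2]
tip rel mouth: toolx,tooly,height [  0.5  -0.7 -14.2] Fn -0.98
t: 13.6
ee_pos: [599.1, 29.7, 164.1]
orientation: [-3.142, 0.524, -3.08]
wrist_force: [-0.7, -0.8, 0.7]
opening: 0.223
finger_force: 60.1
t 13.6 ee [599.1  29.7 164.1] dp [-2.   0.5  3. ] rot [-0.    0.02  0.  ] F [-0.7 -0.8  0.7]
tip rel mouth: toolx,tooly,height [ -0.3  -0.6 -16.6] Fn 0.94
t: 14.02
ee_pos: [600.6, 29.8, 161.3]
orientation: [-3.141, 0.524, -3.08]
wrist_force: [-0.6, 0.1, 1.4]
opening: 0.228
finger_force: 60.2
t 14.0167 ee [600.6  29.8 161.3] dp [-3.5  0.4  5.7] rot [0.01 0.01 0.  ] F [-0.6  0.1  1.4]
tip rel mouth: toolx,tooly,height [ -0.2  -0.6 -19.7] Fn 1.47
```

```bash
python3 -m inch '{"dp":[[0.0005,0,-0.0009],[0.001,0.0001,-0.0017],[0.001,0.0001,-0.0017],[0.001,0.0001,-0.0017],[0.001,0.0001,-0.0017],[0.001,0.0001,-0.0017]],"rot":[[0,0,0],[0,0,0],[0,0,0],[0,0,0],[0,0,0],[0,0,0]],"jaw":[0,0,0,0,0,0]}'; python3 -c "
from h import *
well('s',-13)"
python3 -m inch '{"dp":[[0.0005,0,-0.0009],[0.0005,0,-0.0009],[0.0005,0,-0.0009],[0.0005,0,-0.0009],[0.0005,0,-0.0009],[0.0005,0,-0.0009],[0.0005,0,-0.0009],[0.0005,0,-0.0009]],"rot":[[0,0,0],[0,0,0],[0,0,0],[0,0,0],[0,0,0],[0,0,0],[0,0,0],[0,0,0]],"jaw":[0,0,0,0,0,0,0,0]}'; python3 -c "
from h import *
well('s',-13)"
```

```text
t: 14.52
ee_pos: [601.6, 29.9, 159.6]
orientation: [-3.142, 0.524, -3.08]
wrist_force: [-2.2, -0.7, 2.6]
opening: 0.225
finger_force: 60.4
t 14.5167 ee [601.6  29.9 159.6] dp [-4.5  0.3  7.4] rot [0.   0.01 0.  ] F [-2.2 -0.7  2.6]
tip rel mouth: toolx,tooly,height [ -0.2  -0.6 -21.6] Fn 3.36
t: 15.18
ee_pos: [602.0, 29.9, 158.7]
orientation: [-3.141, 0.524, -3.079]
wrist_force: [-1.8, -0.6, 2.8]
opening: 0.225
finger_force: 60.4
t 15.1833 ee [602.   29.9 158.7] dp [-5.   0.2  8.3] rot [ 0.01  0.01 -0.  ] F [-1.8 -0.6  2.8]
tip rel mouth: toolx,tooly,height [ -0.1  -0.5 -22.7] Fn 3.37
```

```bash
python3 -m inch '{"dp":[[0.0002,0,-0.0004],[0.0002,0,-0.0004],[-0.005,-0.0003,0.0087],[-0.01,-0.0006,0.0173],[-0.015,-0.0009,0.026],[-0.02,-0.0012,0.0346],[-0.024,-0.0015,0.0415],[-0.024,-0.0015,0.0415]],"rot":[[0,0,0],[0,0,0],[0,0,0],[0,0,0],[0,0,0],[0,0,0],[0,0,0],[0,0,0]],"jaw":[0,0,0,0,0,0,0,0]}'; python3 -c "
from h import *
well('t',12)"
```

```text
t: 15.85
ee_pos: [578.0, 28.5, 202.3]
orientation: [3.141, 0.526, -3.08]
wrist_force: [-0.2, 0.4, -0.1]
opening: 0.228
finger_force: 60.0
t 15.85 ee [578.   28.5 202.3] dp [ 11.1 -71.  -13.7] rot [-0.06  0.15 -0.  ] F [-0.2  0.4 -0.1]
tip rel mouth: toolx,tooly,height [-1.3 71.6 27.2] Fn 0.04
```

```bash
python3 -m inch '{"dp":[[0.003,-0.03,0],[0.006,-0.06,-0.002],[0.0111,-0.071,-0.006],[0.0111,-0.071,-0.0137],[0.0111,-0.071,-0.0137],[0.0111,-0.071,-0.0137],[0.0111,-0.071,-0.0137]],"rot":[[0,0,0],[0,0,0],[0,0.1,0],[0,0.1,0],[0,0.1,0],[0,0.1,0],[0,0.1,0]],"jaw":[0,0,0,0,0,0,0]}'
python3 chk.py t pics/c6.png
```

```text
t: 16.43
ee_pos: [588.9, -41.3, 186.2]
orientation: [-3.141, 0.521, -3.078]
wrist_force: [-0.9, -0.1, -0.8]
opening: 0.225
finger_force: 60.0
t 16.4333 ee [588.9 -41.3 186.2] dp [ 0.2 -1.2  2.4] rot [ 0.02 -0.13 -0.1 ] F [-0.9 -0.1 -0.8]
tip rel mouth: toolx,tooly,height [ 1.5  1.3 10. ] Fn -0.24
```

View pics/c6.png

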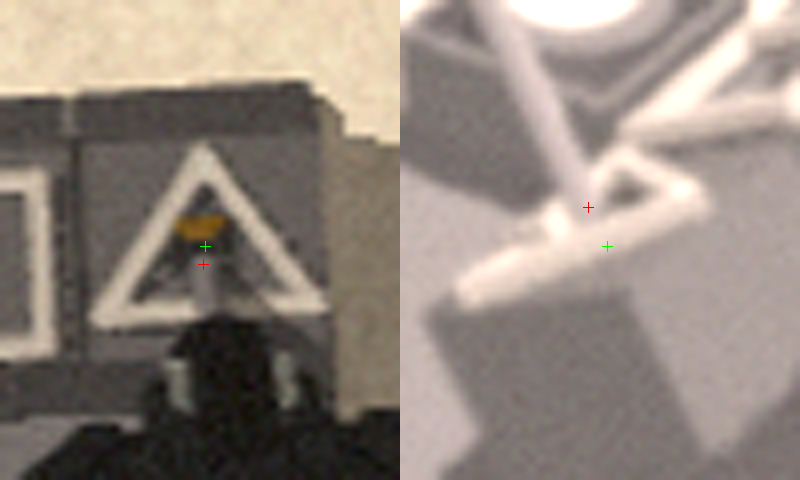

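The pen is centred over the triangular well. Inserting.

```bash
python3 -m inch '{"dp":[[0.003,0,-0.003],[0.006,0,-0.008],[0.009,0.0003,-0.013],[0.0115,0.0005,-0.0175],[0.013,0.0006,-0.0205],[0.013,0.0006,-0.0205],[0.013,0.0006,-0.0205]],"rot":[[0,0,0],[0,0,0],[0,0,0],[0,0,0],[0,0,0],[0,0,0],[0,0,0]],"jaw":[0,0,0,0,0,0,0]}'
python3 -c "
from h import *
well('t',-13)"
python3 -m inch '{"dp":[[0.0007,0,-0.0013],[0.0015,0.0001,-0.0026],[0.0015,0.0001,-0.0026],[0.0015,0.0001,-0.0026],[0.0015,0.0001,-0.0026]],"rot":[[0,0,0],[0,0,0],[0,0,0],[0,0,0],[0,0,0]],"jaw":[0,0,0,0,0]}'; python3 -c "
from h import *
well('t',-13)"
python3 -m inch '{"dp":[[0.0007,0,-0.0013],[0.0015,0.0001,-0.0026],[0.0015,0.0001,-0.0026],[0.0015,0.0001,-0.0026],[0.0015,0.0001,-0.0026]],"rot":[[0,0,0],[0,0,0],[0,0,0],[0,0,0],[0,0,0]],"jaw":[0,0,0,0,0]}'; python3 -c "
from h import *
well('t',-13)"
```

```text
t: 17.12
ee_pos: [601.9, -42.0, 165.4]
orientation: [-3.141, 0.521, -3.08]
wrist_force: [0.2, 1.0, -0.9]
opening: 0.222
finger_force: 60.0
t 17.1167 ee [601.9 -42.  165.4] dp [-0.4  0.3  1.6] rot [ 0.03 -0.15  0.01] F [ 0.2  1.  -0.9]
tip rel mouth: toolx,tooly,height [  0.7  -0.4 -14.6] Fn -0.87
t: 17.53
ee_pos: [603.6, -41.9, 163.4]
orientation: [3.142, 0.522, -3.08]
wrist_force: [-0.9, 0.2, -0.6]
opening: 0.229
finger_force: 60.0
t 17.5333 ee [603.6 -41.9 163.4] dp [-2.   0.2  3.6] rot [ 0.   -0.09 -0.  ] F [-0.9  0.2 -0.6]
tip rel mouth: toolx,tooly,height [  0.2  -0.3 -17.1] Fn -0.08
t: 17.95
ee_pos: [605.2, -41.8, 160.8]
orientation: [-3.142, 0.522, -3.08]
wrist_force: [0.2, 0.4, -0.0]
opening: 0.224
finger_force: 60.0
t 17.95 ee [605.2 -41.8 160.8] dp [-3.7  0.   6.2] rot [ 0.01 -0.08 -0.  ] F [ 0.2  0.4 -0. ]
tip rel mouth: toolx,tooly,height [  0.1  -0.3 -20.2] Fn -0.15
```

```bash
python3 -m inch '{"dp":[[0.0007,0,-0.0013],[0.0015,0.0001,-0.0026],[0.0015,0.0001,-0.0026],[0.0015,0.0001,-0.0026],[0.0015,0.0001,-0.0026]],"rot":[[0,0,0],[0,0,0],[0,0,0],[0,0,0],[0,0,0]],"jaw":[0,0,0,0,0]}'; python3 -c "
from h import *
well('t',-13)"
python3 -m inch '{"dp":[[0.0005,0,-0.0009],[0.001,0.0001,-0.0017],[0.001,0.0001,-0.0017],[0.001,0.0001,-0.0017],[0.001,0.0001,-0.0017]],"rot":[[0,0,0],[0,0,0],[0,0,0],[0,0,0],[0,0,0]],"jaw":[0,0,0,0,0]}'; python3 -c "
from h import *
well('t',-13)"
```

```text
t: 18.37
ee_pos: [606.7, -41.7, 158.2]
orientation: [-3.142, 0.522, -3.08]
wrist_force: [-1.2, 0.3, 1.2]
opening: 0.224
finger_force: 60.2
t 18.3667 ee [606.7 -41.7 158.2] dp [-5.1 -0.   8.8] rot [ 0.01 -0.09  0.  ] F [-1.2  0.3  1.2]
tip rel mouth: toolx,tooly,height [  0.1  -0.3 -23.2] Fn 1.66
t: 18.78
ee_pos: [607.7, -41.6, 156.5]
orientation: [-3.142, 0.522, -3.08]
wrist_force: [-1.1, -0.7, 2.7]
opening: 0.227
finger_force: 60.4
t 18.7833 ee [607.7 -41.6 156.5] dp [-6.1 -0.1 10.5] rot [ 0.01 -0.09  0.  ] F [-1.1 -0.7  2.7]
tip rel mouth: toolx,tooly,height [  0.1  -0.3 -25.2] Fn 2.92
```

```bash
python3 -m inch '{"dp":[[0.0005,0,-0.0009],[0.0005,0,-0.0009],[0.0005,0,-0.0009],[0.0005,0,-0.0009],[0.0005,0,-0.0009],[0.0005,0,-0.0009],[0.0005,0,-0.0009],[0.0005,0,-0.0009]],"rot":[[0,0,0],[0,0,0],[0,0,0],[0,0,0],[0,0,0],[0,0,0],[0,0,0],[0,0,0]],"jaw":[0,0,0,0,0,0,0,0]}'; python3 -c "
from h import *
well('t',-13)"
```

```text
t: 19.45
ee_pos: [608.1, -41.6, 155.6]
orientation: [3.142, 0.522, -3.08]
wrist_force: [-1.2, -0.0, 2.6]
opening: 0.219
finger_force: 60.4
t 19.45 ee [608.1 -41.6 155.6] dp [-6.6 -0.1 11.4] rot [ 0.01 -0.09  0.  ] F [-1.2 -0.   2.6]
tip rel mouth: toolx,tooly,height [  0.2  -0.3 -26.2] Fn 2.89
```

```bash
python3 -m inch '{"dp":[[0.0003,0,-0.0006],[0.0003,0,-0.0006],[0.0003,0,-0.0006],[0.0003,0,-0.0006],[0.0003,0,-0.0006],[0.0003,0,-0.0006],[0.0003,0,-0.0006],[0.0003,0,-0.0006]],"rot":[[0,0,0],[0,0,0],[0,0,0],[0,0,0],[0,0,0],[0,0,0],[0,0,0],[0,0,0]],"jaw":[0,0,0,0,0,0,0,0]}'; python3 -c "
from h import *
well('t',-13)"
python3 -m inch '{"dp":[[-0.005,-0.0003,0.0087],[-0.01,-0.0006,0.0173],[-0.015,-0.0009,0.026],[-0.02,-0.0012,0.0346],[-0.025,-0.0015,0.043],[-0.035,-0.0015,0.06],[-0.045,-0.0015,0.075],[-0.045,-0.0015,0.075]],"rot":[[0,0,0],[0,0,0],[0,0,0],[0,0,0],[0,0,0],[0,0,0],[0,0,0],[0,0,0]],"jaw":[0,0,0,0,0,0,0,0]}'; python3 -c "
from h import *
go([533.3+2.8,83,53+99.5+20],Ro.from_euler('xyz',[np.pi,0,np.pi+.062]))"
```

```text
t: 20.12
ee_pos: [608.4, -41.6, 154.9]
orientation: [-3.142, 0.522, -3.08]
wrist_force: [-1.0, -0.6, 3.9]
opening: 0.225
finger_force: 60.4
t 20.1167 ee [608.4 -41.6 154.9] dp [-6.9 -0.1 12.1] rot [ 0.01 -0.09 -0.  ] F [-1.  -0.6  3.9]
tip rel mouth: toolx,tooly,height [  0.3  -0.3 -26.9] Fn 3.86
t: 20.78
ee_pos: [563.4, -43.3, 233.5]
orientation: [3.141, 0.526, -3.08]
wrist_force: [0.2, 0.0, -0.4]
opening: 0.222
finger_force: 60.0
t 20.7833 ee [563.4 -43.3 233.5] dp [-27.3 126.3 -61. ] rot [-1.910e+00  3.008e+01  3.000e-02] F [ 0.2  0.  -0.4]
```

```bash
python3 -m inch '{"dp":[[-0.003,0.02,0],[-0.007,0.04,0.003],[-0.012,0.065,0.003],[-0.018,0.09,0.003],[-0.023,0.115,0],[-0.0273,0.1263,-0.02],[-0.0273,0.1263,-0.045],[-0.0273,0.1263,-0.061]],"rot":[[-0.4,6,0],[-0.8,12,0],[-1.2,18,0],[-1.6,24,0],[-1.9,30,0],[-1.9,30,0],[-1.9,30,0],[-1.9,30,0]],"jaw":[0,0,0,0,0,0,0,0]}'
python3 -m inch '{"dp":[[0,0,0],[0,0,0],[0,0,0]],"rot":[[0,0,0],[0,0,0],[0,0,0]],"jaw":[0,0,0]}'
python3 - <<'E'
from h import *
go([533.3+2.8,83,53+99.5],Ro.from_euler('xyz',[np.pi,0,np.pi+.062]))
ims=[]
for c in("top","scene"):
    im=viewer.snapshot(c)[:,:,::-1].copy(); o=(proj(c,[533,83,54])[0]-[40,60]).astype(int)
    k=cv2.resize(im[o[1]:o[1]+120,o[0]:o[0]+80],None,fx=5,fy=5,interpolation=cv2.INTER_CUBIC); ims.append(np.clip(k.astype(float)*1.4,0,255).astype(np.uint8))
cv2.imwrite("pics/c7.png",np.hstack(ims))
E
```

```text
t: 21.45
ee_pos: [535.5, 84.4, 166.0]
orientation: [-3.14, -0.005, -3.077]
wrist_force: [0.3, -0.4, -1.1]
opening: 0.224
finger_force: 59.9
t: 21.7
ee_pos: [536.7, 83.1, 170.0]
orientation: [-3.141, -0.002, -3.08]
wrist_force: [-0.4, -0.2, -0.7]
opening: 0.225
finger_force: 59.9
t 21.7 ee [536.7  83.1 170. ] dp [ -0.6  -0.1 -17.5] rot [ 0.02 -0.09  0.01] F [-0.4 -0.2 -0.7]
```

View pics/c7.png

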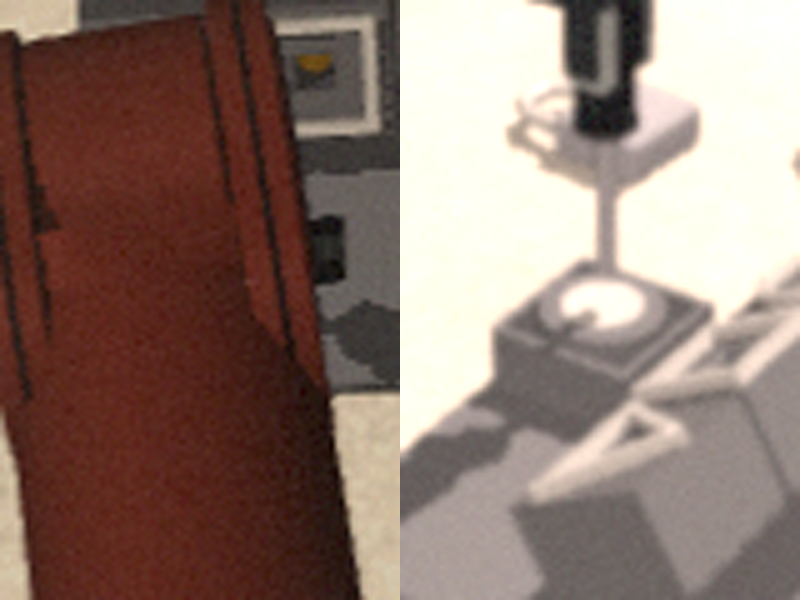

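The tip stands over the cap's white centre disc. Pressing down.

```bash
python3 -m inch '{"dp":[[-0.0003,0,-0.004],[-0.0005,0,-0.008],[-0.0005,0,-0.011],[-0.0005,0,-0.011],[-0.0005,0,-0.011]],"rot":[[0,0,0],[0,0,0],[0,0,0],[0,0,0],[0,0,0]],"jaw":[0,0,0,0,0]}' 100 | egrep 'ee|wrist'
python3 -m inch '{"dp":[[0,0,-0.0015],[0,0,-0.003],[0,0,-0.003],[0,0,-0.003]],"rot":[[0,0,0],[0,0,0],[0,0,0],[0,0,0]],"jaw":[0,0,0,0]}' | egrep 'ee|wrist'
python3 -m inch '{"dp":[[0,0,-0.0015],[0,0,-0.003],[0,0,-0.003],[0,0,-0.003]],"rot":[[0,0,0],[0,0,0],[0,0,0],[0,0,0]],"jaw":[0,0,0,0]}' | egrep 'ee|wrist'
```

```text
ee_pos: [535.4, 83.2, 157.7]
wrist_force: [0.7, -0.6, -0.3]
ee_pos: [535.6, 83.2, 154.9]
wrist_force: [-0.3, 0.3, -1.2]
ee_pos: [535.7, 83.3, 152.0]
wrist_force: [-0.4, 0.4, 2.3]
```

```bash
python3 -m inch '{"dp":[[0,0,-0.0015],[0,0,-0.003],[0,0,-0.003],[0,0,-0.003]],"rot":[[0,0,0],[0,0,0],[0,0,0],[0,0,0]],"jaw":[0,0,0,0]}' | egrep 'ee|wrist'
python3 -m inch '{"dp":[[0,0,-0.001],[0,0,-0.002],[0,0,-0.002],[0,0,-0.002]],"rot":[[0,0,0],[0,0,0],[0,0,0],[0,0,0]],"jaw":[0,0,0,0]}' | egrep 'ee|wrist'
```

```text
ee_pos: [535.9, 83.3, 149.3]
wrist_force: [-0.8, -0.6, 7.5]
ee_pos: [536.5, 83.3, 149.0]
wrist_force: [-4.3, -0.8, 20.7]
```

```bash
python3 -m inch '{"dp":[[0,0,-0.001],[0,0,-0.0015],[0,0,-0.0015],[0,0,-0.0015],[0,0,-0.0015]],"rot":[[0,0,0],[0,0,0],[0,0,0],[0,0,0],[0,0,0]],"jaw":[0,0,0,0,0]}' | egrep 'ee|wrist'
python3 - <<'E'
from h import *
ims=[]
im=viewer.snapshot("scene")[:,:,::-1].copy(); o=(proj("scene",[533,83,54])[0]-[40,60]).astype(int)
for a in (cv2.imread("pics/scene0.png"),im):
    k=cv2.resize(a[o[1]:o[1]+120,o[0]:o[0]+80],None,fx=5,fy=5,interpolation=cv2.INTER_CUBIC); ims.append(np.clip(k.astype(float)*1.4,0,255).astype(np.uint8))
cv2.imwrite("pics/c8.png",np.hstack(ims))
E
```

```text
ee_pos: [537.0, 83.3, 148.7]
wrist_force: [-7.5, -1.8, 30.2]
```

View pics/c8.png

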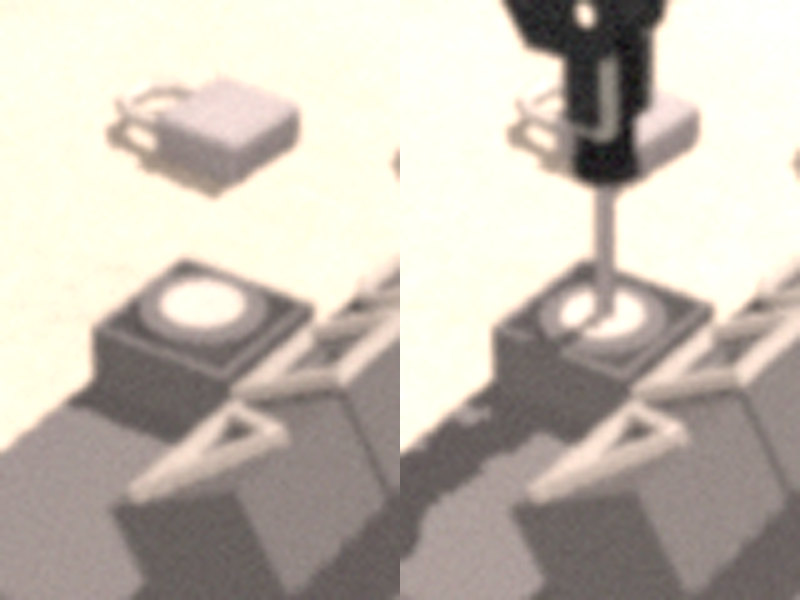

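```bash
python3 -m inch '{"dp":[[0,0,0.01],[0,0,0.04],[0,0,0.08],[-0.005,-0.03,0.11],[-0.01,-0.07,0.11],[-0.015,-0.11,0.11],[-0.02,-0.15,0.11],[-0.025,-0.19,0.11]],"rot":[[0,0,0],[0,0,0],[0,0,-1],[0,0,-2],[0,0,-3],[0,0,-3.5],[0,0,-3.5],[0,0,-3.5]],"jaw":[0,0,0,0,0,0,0,0]}' | egrep 'ee|wrist'
python3 -m inch '{"dp":[[0,0,0],[0,0,0],[0,0,0]],"rot":[[0,0,0],[0,0,0],[0,0,0]],"jaw":[0,0,0]}' | egrep 'ee|wrist'
python3 - <<'E'
from h import *
go([423.6,-254.8,124.5],Ro.from_euler('xyz',[np.pi,0,np.pi]))
s=env.state(); R=Ro.from_euler("xyz",s["orientation"]).as_matrix(); e=np.array(s["ee_pos"])
b=viewer.snapshot("scene")[:,:,::-1]; cv2.imwrite("pics/scene9.png",b); a=cv2.imread("pics/scene0.png").astype(int)
d=np.abs(a-b.astype(int)).sum(2)
for L in(30,45,60,75,85,90,95,100,105):
    p=proj("scene",e+R[:,2]*L+2.8*R[:,0])[0]; y=int(round(p[1])); x0=int(p[0])-10
    print(L,p.round(1),x0,d[y,x0:x0+21].tolist())
E
```

```text
ee_pos: [509.8, -108.5, 255.2]
wrist_force: [1.1, 0.1, -0.2]
ee_pos: [510.5, -106.3, 254.9]
wrist_force: [0.5, 0.4, -0.7]
t 24.9333 ee [ 510.5 -106.3  254.9] dp [ -86.9 -148.5 -130.4] rot [ 0.02 -0.2  -0.05] F [ 0.5  0.4 -0.7]
30 [237.1 209.9] 227 [13, 20, 21, 139, 305, 402, 478, 474, 512, 482, 508, 470, 465, 464, 453, 413, 331, 203, 80, 3, 24]
45 [237.9 217.3] 227 [16, 12, 28, 23, 12, 21, 21, 15, 12, 116, 210, 236, 249, 208, 89, 18, 21, 18, 22, 19, 19]
60 [238.7 224.6] 228 [21, 19, 24, 23, 20, 19, 21, 23, 15, 130, 217, 235, 250, 198, 64, 14, 17, 22, 10, 26, 21]
75 [239.5 231.7] 229 [18, 30, 18, 9, 11, 24, 14, 1, 70, 174, 221, 251, 245, 169, 52, 13, 18, 18, 20, 20, 18]
85 [240.1 236.4] 230 [18, 15, 17, 24, 14, 19, 13, 10, 114, 221, 248, 257, 207, 58, 9, 10, 25, 20, 14, 21, 29]
90 [240.3 238.7] 230 [22, 26, 22, 11, 25, 19, 22, 2, 88, 180, 238, 239, 223, 125, 22, 15, 21, 15, 17, 19, 31]
95 [240.6 241.1] 230 [18, 16, 18, 15, 17, 7, 18, 4, 74, 174, 230, 241, 241, 140, 39, 9, 15, 20, 23, 18, 13]
100 [240.8 243.4] 230 [16, 14, 10, 19, 15, 26, 23, 9, 34, 134, 208, 241, 222, 142, 30, 10, 26, 22, 22, 18, 15]
105 [241.1 245.6] 231 [24, 27, 18, 20, 16, 11, 20, 18, 15, 3, 4, 8, 5, 18, 18, 19, 10, 11, 19, 18, 25]
```

```bash
python3 -m inch '{"dp":[[-0.015,-0.03,0],[-0.035,-0.06,0],[-0.055,-0.09,0],[-0.07,-0.12,0],[-0.0869,-0.1485,-0.01],[-0.0869,-0.1485,-0.02],[-0.0869,-0.1485,-0.02],[-0.0869,-0.1485,-0.02]],"rot":[[0,-0.2,0],[0,-0.2,0],[0,-0.2,0],[0,-0.2,0],[0,-0.2,0],[0,-0.2,0],[0,-0.2,0],[0,-0.2,0]],"jaw":[0,0,0,0,0,0,0,0]}' | egrep 'ee|wrist'
python3 -m inch '{"dp":[[0,0,0],[0,0,0],[0,0,0]],"rot":[[0,0,0],[0,0,0],[0,0,0]],"jaw":[0,0,0]}' | egrep 'ee|wrist'
python3 - <<'E'
from h import *
go([423.6,-254.8,124.5],Ro.from_euler('xyz',[np.pi,0,np.pi]))
E
```

```text
ee_pos: [424.2, -253.6, 235.0]
wrist_force: [-0.0, 1.0, -0.8]
ee_pos: [424.5, -254.4, 235.8]
wrist_force: [0.5, -0.2, -1.2]
t 25.9 ee [ 424.5 -254.4  235.8] dp [  -0.9   -0.4 -111.3] rot [ 0.05  0.06 -0.18] F [ 0.5 -0.2 -1.2]
```

```bash
python3 -m inch '{"dp":[[-0.0007,-0.0004,-0.01],[-0.0007,-0.0004,-0.02],[-0.0007,-0.0004,-0.026],[-0.0007,-0.0004,-0.032],[-0.0007,-0.0004,-0.038],[-0.0007,-0.0004,-0.044],[-0.0007,-0.0004,-0.044]],"rot":[[0,0,0],[0,0,0],[0,0,0],[0,0,0],[0,0,0],[0,0,0],[0,0,0]],"jaw":[0,0,0,0,0,0,0]}' | egrep 'ee|wrist'
```

```text
ee_pos: [422.4, -255.4, 190.1]
wrist_force: [0.1, 0.0, -1.0]
```

```bash
python3 -m inch '{"dp":[[0.0005,0.0003,-0.008],[0.0008,0.0004,-0.018],[0.0008,0.0004,-0.03],[0.0008,0.0004,-0.042],[0.0008,0.0004,-0.054],[0.0008,0.0004,-0.06],[0.0008,0.0004,-0.06],[0.0008,0.0004,-0.06]],"rot":[[0,0,0],[0,0,0],[0,0,0],[0,0,0],[0,0,0],[0,0,0],[0,0,0],[0,0,0]],"jaw":[0,0,0,0,0,0,0,0]}' | egrep 'ee|wrist'
```

```text
ee_pos: [423.6, -255.3, 131.3]
wrist_force: [0.8, -0.1, -0.4]
```

```bash
python3 -m inch '{"dp":[[0,0,-0.002],[0,0,-0.004],[0,0,-0.005],[0,0,-0.005],[0,0,-0.005]],"rot":[[0,0,0],[0,0,0],[0,0,0],[0,0,0],[0,0,0]],"jaw":[0,0,0,0,0]}' | egrep 'ee|wrist'
```

```text
ee_pos: [423.8, -255.3, 126.5]
wrist_force: [0.5, 0.3, -0.2]
```

Now I'll lower the last 2 mm gently, open the fingers and rise.

```bash
python3 -m inch '{"dp":[[0,0,-0.001],[0,0,-0.0018],[0,0,-0.0018],[0,0,-0.0018]],"rot":[[0,0,0],[0,0,0],[0,0,0],[0,0,0]],"jaw":[0,0,0,0]}' 30| egrep 'ee|wrist'
python3 -m inch '{"dp":[[0,0,0],[0,0,0],[0,0,0],[0,0,0],[0,0,0],[0,0,0],[0,0,0],[0,0,0]],"rot":[[0,0,0],[0,0,0],[0,0,0],[0,0,0],[0,0,0],[0,0,0],[0,0,0],[0,0,0]],"jaw":[0.02,0.03,0.04,0.05,0.07,0.08,0.08,0.08]}'
python3 -m inch '{"dp":[[0,0,0],[0,0,0.01],[0,0,0.03],[0,0,0.06],[0,0,0.09],[0,0,0.12],[0,0,0.15],[0,0,0.15]],"rot":[[0,0,0],[0,0,0],[0,0,0],[0,0,0],[0,0,0],[0,0,0],[0,0,0],[0,0,0]],"jaw":[0.08,0.08,0.08,0.08,0.08,0.08,0.08,0.08]}' | egrep 'ee|wrist'
python3 -m inch '{"dp":[[0.03,0.03,0],[0.06,0.06,0],[0.08,0.09,0],[0.1,0.12,0],[0.12,0.15,0],[0.12,0.15,0],[0.12,0.15,0]],"rot":[[0,0,0],[0,0,0],[0,0,0],[0,0,0],[0,0,0],[0,0,0],[0,0,0]],"jaw":[0.08,0.08,0.08,0.08,0.08,0.08,0.08]}' | egrep 'ee|wrist'
python3 - <<'E'
from h import *
b=viewer.snapshot("scene")[:,:,::-1]; a=cv2.imread("pics/scene0.png"); 
c=lambda im,x,y:cv2.resize(im[y:y+75,x:x+100],(400,300),interpolation=cv2.INTER_CUBIC)
r=np.vstack([np.hstack([c(a,105,245),c(b,105,245)]),np.hstack([c(a,285,215),c(b,285,215)])])
cv2.imwrite("pics/c9.png",np.clip(r.astype(float)*1.5,0,255).astype(np.uint8)); print(env.state()["t"])
E
```

```text
ee_pos: [423.9, -255.3, 124.7]
wrist_force: [-0.4, -0.0, 0.3]
t: 28.57
ee_pos: [423.8, -255.3, 124.6]
orientation: [-3.141, 0.001, -3.141]
wrist_force: [1.3, 0.6, -0.6]
opening: 0.94
finger_force: 0.0
ee_pos: [425.7, -256.7, 280.9]
wrist_force: [1.0, -0.4, -0.6]
ee_pos: [544.5, -103.1, 274.5]
wrist_force: [-0.6, -0.8, 0.3]
29.8667
```

View pics/c9.png

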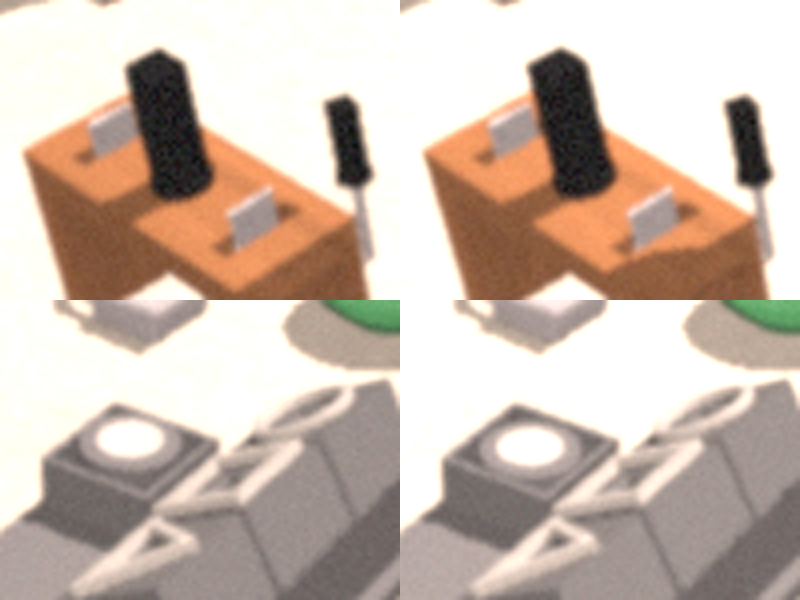

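The pen stands in the rack as it did at the start. The cap's disc is about 8 crop pixels (about 5 mm) lower, which fits the hard stop I felt when pressing, and nothing else has moved.

```bash
python3 -c "
from h import *
print(env.job_done())"
```

```text
the job is handed in; nothing more can be done
None
```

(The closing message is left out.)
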